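# Turn the plaster relief over in its turning frame and lock it

## Robot

A 6-joint arm with a two-finger parallel gripper is mounted at the origin on the work surface. World frame = base frame: x ahead of the robot, y to its left, z up, the work surface at z = 0. Lengths are in m, angles in rad, forces in N, time in s.
With the tool pointing down it reaches from about 0.375 to 0.975 m from the base axis. Payload 3.8 kg.
Tool frame: the origin (TCP) lies at the very end of the fingers, on their centre line; the grasp point (between the pads) lies 19 mm behind it (bot.pinch_z is the distance from the TCP to the grasp point, in m); x points along the fingers, y is the direction in which the jaws open and shut, and the axes are right-handed (so a half turn about x gives the same grasp; the last joint's range is limited). The gripper opens to 85 mm and grips with 20 to 120 N. Pads are 22 mm wide; open, the fingers measure 114 mm over their backs; the gripper's body (76 mm by 85 mm) begins 54 mm behind the grasp point. The pads swing forward as they close: fully open they stand 13 mm farther back than shut.
Start: joints at [-1.179, 0.264, 1.604, -0, 1.274, -0.037], TCP at [0.281, -0.614, 0.231] pointing down, gripper open.
Joint ranges: [-2.63, 2.63], [-0.94, 2.18], [0.31, 2.57], [-1.31, 4.45], [0, 2.66], [-2.55, 2.55]. Speed limits (rad/s): [2.57, 2.57, 3.14, 3.14, 3.14, 3.14].

## Interface

Orientations are given as a rotation vector (axis times angle).
In Python, from workcell import monitor, imaging, finish_job, bot gives the robot as it stands.
- The arm moves only by the tool jog_arm, never from a script. Its argument "rows" is a list of rows, each a list of 7 numbers: the shift along the tool's x, y, z in m, then the turn, a rotation vector about the tool's x, y, z in rad, then the opening in per cent of the stroke, from 0 (shut) to 100 (fully open). A call has 1 to 20 rows; each row is the pose to reach, as a shift and turn from the pose measured when the call began, along the tool's axes at that moment; what a row does not reach only later rows make up. A row lasts 1/10 s, in which the tool goes at most 50 mm and 8.59 degrees, less where a joint would pass 70% of its speed; a pose out of reach is approached as far as the arm can. A call with a gripper value outside its range is refused whole. The fingers move at their own pace and stop on an object; "force" is the grip in N (left out, the last holds). Time passes only in rows, so rows that repeat a pose let the fingers close. It gives the time, the measured TCP pose, the force and the opening at its end, in the units of the state.
- monitor.read_state(): the state, without advancing time (a new reading comes with each control period).
- imaging.read_camera(name): name is "scene" or "side" or "wrist"; returns the picture (384x512x3 uint8, blue, green, red); there is no depth.
- imaging.camera_params(name): a dict with "fx", "fy", "cx", "cy" (pixels), "T" (4x4, takes a point from camera to world coordinates); the wrist camera has in their place "T_tool_cam" (4x4, takes a point from camera to tool coordinates, whose origin is the TCP and whose axes are the tool frame's). Camera axes: x right, y down, z forward; pixel columns grow to the right and rows downward; lengths in m; the calibration is good to about 2 mm. The wrist camera is an equidistant fisheye: a pixel r from the principal point sees the ray r / f radians off the axis. A picture is of the moment at which its call begins: read the wrist's pose just before it. camera_params takes no time and is no camera call.
- finish_job(): hands the job in, once; it reports no verdict.
The state is a dict: "time": time; "q": joint angles; "joint_vel": joint speeds; "joint_torque": joint torques, N m; "tool_pos": TCP position; "tcp_rot": TCP orientation; "wrist_force": force on the tool from outside, world axes, zero at the start; "torque": the same for the moment, N m; "width": opening from 0.0 (shut) to 1.0 (fully open).
Only numpy, scipy, OpenCV 4.12 (cv2) and the standard library are available. Lean on these libraries where they do the work, as an engineer would, in place of code of your own. Each camera call takes 0.05 s, during which the arm holds its last target. There are 200 camera calls.

## Task

Show the carved face of the plaster panel, which now lies face down on the robot's left side of the turning frame. Clear the wooden float off the frame's right-hand bed and set it down, not dropped, flat on its sole in the steel tray; draw the left lock slide fully back to its end stop and leave it there; then turn the panel right over by its tab, laying it down gently without letting it slam, and finally push the right lock slide fully home to its end stop so that its bolt holds the panel. Leave the other things on the bench where they are.

Things in the scene. Friction and masses are not known exactly. Their poses are not given: they have to be found in the camera images.
- turner: Turning frame, fixed: plywood board 170 x 270 x 12 mm. Origin: centre of its underside, on the bench; x away from the robot along the hinge (axis at y = 0, 40 mm up), y to the robot's left. The panel lies on the +y half; the -y half, board top at 12 mm, is the landing bed. Lock slides on the robot's side of the board, x = -190 to -85 mm, at y = +100 (left) and -100 mm (right).
- panel (a joint): Panel hinge, rad: 0 = on the left (+y) bed, carved face down; 1.57 = upright; 3.14 = on the right bed, carved face up (stop). The panel, 0.4 kg: white plaster in an aluminium frame, 150 mm along the hinge, reaching 125 mm out from the axis, 16 mm thick. It turns freely: let go away from a stop it falls.
- panel_tab (a point): Grip point of the panel's wooden tab, 155 mm from the hinge axis, in the panel's mid-plane, 40 mm above the bench when the panel lies down. The tab is 30 mm wide (along the hinge), 14 mm thick, and stands out 50 mm from the middle of the panel's free edge; gripped from above across its width it can swivel between the pads.
- hinge_mid (a point): Point on the hinge axis at the middle of the frame, 40 mm above the bench.
- lock_left (a joint): Travel of the left lock slide, m: 0 = fully back, towards the robot (end stop, panel free); 0.050 = fully forward, away from the robot (end stop, panel locked). It starts forward. Needs about 2 N. Its bolt blocks the panel above about 0.025.
- lock_left_top (a point): Centre of the top of the left slide's black grip, 90 mm above the bench. The grip is an upright block, 26 mm along the slide, 24 mm across, 58 mm tall, on a housing 30 mm high; a flat steel bolt 14 mm wide points forward from it, 50 to 60 mm above the bench, to 55 mm ahead of the grip's centre.
- lock_right (a joint): Travel of the right lock slide, m, same meaning: 0 = fully back, 0.050 = fully home, its bolt over a panel that lies on the right bed. It starts at or near the back.
- lock_right_top (a point): Centre of the top of the right slide's black grip, same shape as the left one.
- wood_float: Small plasterer's wooden float, loose, 0.16 kg: flat sole 120 (x) x 64 (y) x 10 mm with a bar handle along x above it, 92 mm long, 24 mm wide, from 26 to 52 mm above the sole's underside. Origin at the centre of the underside, z up.
- tray_in (a point): Centre of the inner floor (4 mm above the bench) of the open steel tool tray, 240 (x) x 150 (y) mm outside, walls 4 mm thick and 40 mm high. It stands on the robot's left or right. Fixed.
- offcut: Loose lump of plaster, 65 x 44 x 44 mm, on the bench between the two lock slides; bystander. Origin under its centre.
- bowl: Black rubber mixing bowl, 140 mm across, 65 mm high, at the other end of the bench from the tray; bystander. Origin under its centre.
- mallet: Wooden carver's mallet standing on its head, 76 mm across, 240 mm tall, beyond the frame; bystander. Origin under its centre.
- rasp: Flat steel rasp with grey grip, 160 x 40 x 36 mm, beyond the frame; bystander. Origin under its centre.
- jar: White plastic jar, 76 mm across, 100 mm high, beyond the frame; bystander. Origin under its centre.

How it is judged:
By the outcome, as a careful person would: the job done as asked, in the order asked, and still so for the second after the job is handed in, with the robot touching nothing.
It also fails if it takes over 72 s, if anything falls off the work surface, if the arm or the gripper's body presses on something with over 40 N, if the wrist force passes 120 N, or if a joint passes its speed limit or range.

## Working session

There is one attempt and no reset: what is moved stays moved. The work goes in short steps, Python scripts to look and compute and a tool call to move; the robot and the scene stay as the last step left them, time stands still between calls to the robot, and variables do not carry over. Pictures are saved under pics/ and viewed, about 8 in all and at most 12, crops included, and the job is handed in when it is done.

Besides the shell and the picture viewer there is one more tool, called after "Emit:" as name(argument=value, ...), one argument or row to a line, values as JSON. jog_arm: Moves the arm, as the interface text tells. Its arguments: {"type":"object","properties":{"rows":{"type":"array","items":{"type":"array","items":{"type":"number"}}},"force":{"type":"number"}},"required":["rows"]}

```bash
ls; mkdir -p pics
python3 - <<'E'
from workcell import monitor, imaging, bot
import cv2,numpy as np
np.set_printoptions(precision=4,suppress=True)
for n in("scene","side"):
    cv2.imwrite(f"pics/{n}0.png",imaging.read_camera(n)); p=imaging.camera_params(n); print(n,p)
print(imaging.camera_params("wrist")); s=monitor.read_state();print(s); print(bot.pinch_z)
E
```

```text
pics
scene {'fx': 367.8594573386303, 'fy': 367.8594573386303, 'cx': 259.56017503722643, 'cy': 183.54839879416298, 'T': array([[-0.6721,  0.5772, -0.4638,  1.11  ],
       [ 0.7403,  0.513 , -0.4344,  0.4683],
       [-0.0128, -0.6353, -0.7721,  0.891 ],
       [ 0.    ,  0.    ,  0.    ,  1.    ]])}
side {'fx': 427.3485374799738, 'fy': 427.3485374799738, 'cx': 258.0318354102786, 'cy': 191.85927130621118, 'T': array([[-0.9898, -0.1122,  0.0882,  0.5213],
       [-0.1414,  0.6895, -0.7103,  0.8356],
       [ 0.0189, -0.7155, -0.6984,  0.918 ],
       [ 0.    ,  0.    ,  0.    ,  1.    ]])}
{'fx': 297.3186396354542, 'fy': 297.3186396354542, 'cx': 256.8861660222896, 'cy': 190.93799952640035, 'T_tool_cam': array([[ 0.0009, -0.32  ,  0.9474, -0.1432],
       [ 1.    , -0.0003, -0.0011,  0.0015],
       [ 0.0006,  0.9474,  0.32  , -0.0834],
       [ 0.    ,  0.    ,  0.    ,  1.    ]])}
{'time': 0.1, 'q': array([-1.1789,  0.2647,  1.6053,  0.    ,  1.2737, -0.0369]), 'joint_vel': array([-0.0008,  0.0002, -0.0013, -0.0003, -0.0012, -0.001 ]), 'joint_torque': array([  0.0008, -51.6708, -36.8591,  -0.    ,   0.0063,  -0.    ]), 'tool_pos': array([ 0.2804, -0.6133,  0.2301]), 'tcp_rot': array([ 1.9849,  0.4343, -1.9857]), 'wrist_force': array([ 0.826 ,  1.2471, -0.0845]), 'torque': array([ 0.0023, -0.0009, -0.0163]), 'width': 0.9969459656110443}
0.0187
```

View pics/scene0.png

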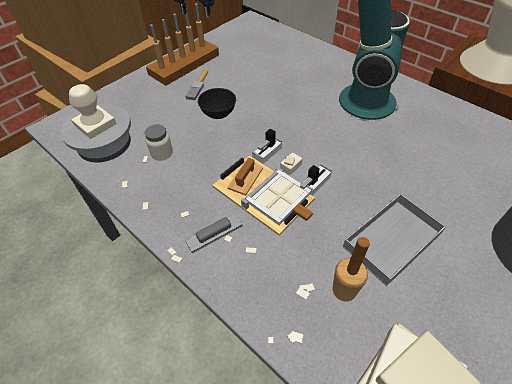

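View pics/side0.png

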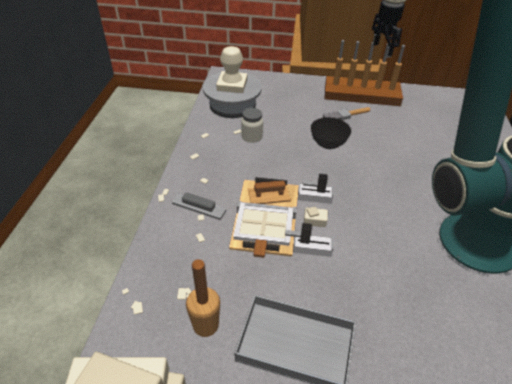

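The float lies on the right bed, at about (245,175) in scene and (268,190) in side. The panel with its brown tab is at (302,211) in scene and (260,248) in side. The tray is on the robot's left. I'll enlarge this area in both views.

Run:
```python
import cv2,numpy as np
a=cv2.imread("pics/scene0.png")[120:240,200:340]; b=cv2.imread("pics/side0.png")[165:265,220:345]
a=cv2.resize(a,None,fx=5,fy=5,interpolation=cv2.INTER_CUBIC);cv2.imwrite("pics/a.png",a)
b=cv2.resize(b,None,fx=6,fy=6,interpolation=cv2.INTER_CUBIC);cv2.imwrite("pics/b.png",b)
```

```text
(no output)
```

View pics/a.png

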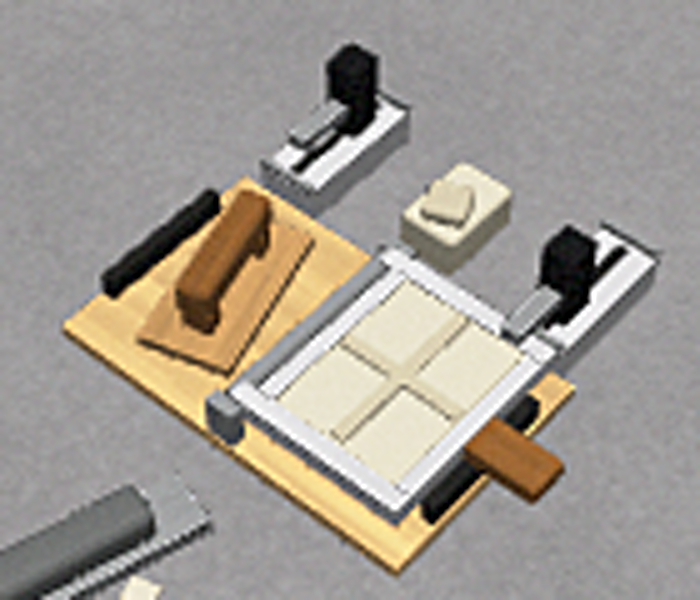

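View pics/b.png

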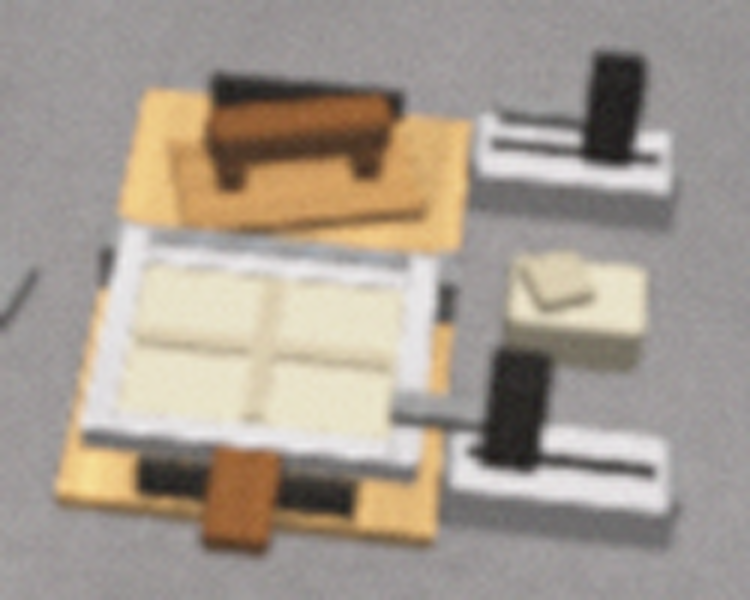

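```bash
cat > h.py <<'E'
import numpy as np, cv2
from workcell import monitor, imaging, bot
from scipy.spatial.transform import Rotation as R
np.set_printoptions(precision=4,suppress=True)
def ray(n,u,v):
    p=imaging.camera_params(n);T=np.array(p["T"])
    return T[:3,3],T[:3,:3]@[(u-p["cx"])/p["fx"],(v-p["cy"])/p["fy"],1]
def onz(n,uv,z):
    o,d=ray(n,*uv); return o+d*(z-o[2])/d[2]
def tri(a,b):
    A=np.zeros((3,3));B=np.zeros(3)
    for o,d in(ray("scene",*a),ray("side",*b)):
        d=d/np.linalg.norm(d);M=np.eye(3)-np.outer(d,d);A+=M;B+=M@o
    return np.linalg.solve(A,B)
A=lambda u,v:(200+u/5-.4,120+v/5-.4)
B=lambda u,v:(220+u/6-.4,165+v/6-.4)
# delta from now to target (pos, yaw matrix) in tool axes
def delta(pos,Rt=None):
    s=monitor.read_state();R0=R.from_rotvec(s["tcp_rot"])
    d=R0.inv().apply(np.array(pos)-s["tool_pos"])
    w=(R0.inv()*Rt).as_rotvec() if Rt is not None else np.zeros(3)
    return np.r_[d,w]
def down(yaw): # jaw axis y along world direction yaw, tool x down
    y=np.array([np.cos(yaw),np.sin(yaw),0]);x=np.array([0,0,-1.]);return R.from_matrix(np.c_[x,y,np.cross(x,y)])
E
python3 - <<'E'
from h import *
def both(name,a,b,z):print(name,onz("scene",a,z),onz("side",b,z),tri(a,b))
for n,a,b,z in [("b-x-y",(245,180),(470,120),.012),("b+x-y",(65,327),(148,90),.012),("b+x+y",(400,570),(58,500),.012),("b-x+y",(573,382),(437,540),.012),
 ("hnear",(253,195),(388,108),.064),("hfar",(195,293),(212,120),.064),("sole-x+y",(312,240),(425,212),.022),("sole+x+y",(228,372),(185,227),.022),("sole+x-y",(138,343),(172,143),.022),
 ("lockL",(570,238),(523,355),.09),("lockR",(352,55),(618,60),.09),("tab+x",(532,495),(205,543),.047),("tab-x",(563,465),(270,543),.047)]: both(n,A(*a),B(*b),z)
for a,b in [((402,197),(353,320)),((444,230),(345,378)),((388,278),(237,347)),((345,237),(257,300))]: both("tray",a,b,.04)
s=monitor.read_state();print(R.from_rotvec(s["tcp_rot"]).as_matrix())
E
```

```text
b-x-y [ 0.5175 -0.1337  0.012 ] [ 0.5182 -0.1376  0.012 ] [ 0.5187 -0.1328  0.015 ]
b+x-y [ 0.6827 -0.1309  0.012 ] [ 0.6859 -0.1332  0.012 ] [ 0.6851 -0.1276  0.017 ]
b+x+y [0.6784 0.1365 0.012 ] [0.6813 0.1388 0.012 ] [0.6804 0.1387 0.014 ]
b-x+y [0.5088 0.129  0.012 ] [0.5123 0.1346 0.012 ] [0.5112 0.1316 0.0123]
hnear [ 0.5586 -0.0856  0.064 ] [ 0.5587 -0.0838  0.064 ] [ 0.5585 -0.0855  0.0632]
hfar [ 0.6392 -0.057   0.064 ] [ 0.6423 -0.0615  0.064 ] [ 0.6418 -0.0543  0.0698]
sole-x+y [ 0.5343 -0.0589  0.022 ] [ 0.5352 -0.0573  0.022 ] [ 0.535  -0.0581  0.0221]
sole+x+y [ 0.6465 -0.0256  0.022 ] [ 0.6501 -0.0283  0.022 ] [ 0.6494 -0.0225  0.0277]
sole+x-y [ 0.6667 -0.0817  0.022 ] [ 0.6657 -0.0856  0.022 ] [ 0.666  -0.0828  0.0228]
lockL [0.4782 0.094  0.09  ] [0.4848 0.0901 0.09  ] [0.4852 0.0981 0.0989]
lockR [ 0.4443 -0.1048  0.09  ] [ 0.4507 -0.1078  0.09  ] [ 0.4514 -0.0987  0.0982]
tab+x [0.6106 0.1728 0.047 ] [0.6095 0.1786 0.047 ] [0.6093 0.1729 0.0424]
tab-x [0.5832 0.1734 0.047 ] [0.5824 0.1743 0.047 ] [0.5824 0.173  0.0456]
tray [0.3625 0.3311 0.04  ] [0.3615 0.3187 0.04  ] [0.3656 0.3286 0.0484]
tray [0.3887 0.4698 0.04  ] [0.3799 0.4528 0.04  ] [0.3855 0.4631 0.0449]
tray [0.6117 0.4282 0.04  ] [0.6094 0.4209 0.04  ] [0.6107 0.4255 0.0426]
tray [0.5841 0.2839 0.04  ] [0.5834 0.301  0.04  ] [0.5815 0.2871 0.0283]
[[-0.0008  0.4158 -0.9095]
 [ 0.0019 -0.9095 -0.4158]
 [-1.     -0.0021 -0.0001]]
```

The turner is at about (0.599, 0.000) with yaw 0.02. The float is at (0.600, -0.071) with yaw 0.28, and the tray at (0.485, 0.376) with yaw -0.155. The left lock top is at (0.481, 0.095), the right at (0.449, -0.103), and the tab at (0.596, 0.155).

Run:
```python
from h import *
print(delta([.600,-.071,.14],down(-1.29)))
```

```text
[ 0.0909 -0.3601 -0.5161  0.148   0.0001  0.0021]
```

Emit:
jog_arm(
  rows=[
    [0.03,-0.36,-0.516,0.148,0,0,60],
    [0.03,-0.36,-0.516,0.148,0,0,60],
    [0.03,-0.36,-0.516,0.148,0,0,60],
    [0.03,-0.36,-0.516,0.148,0,0,60],
    [0.03,-0.36,-0.516,0.148,0,0,60],
    [0.03,-0.36,-0.516,0.148,0,0,60],
    [0.03,-0.36,-0.516,0.148,0,0,60],
    [0.03,-0.36,-0.516,0.148,0,0,60],
    [0.03,-0.36,-0.516,0.148,0,0,60],
    [0.03,-0.36,-0.516,0.148,0,0,60],
    [0.03,-0.36,-0.516,0.148,0,0,60],
    [0.03,-0.36,-0.516,0.148,0,0,60],
    [0.05,-0.36,-0.516,0.148,0,0,60],
    [0.07,-0.36,-0.516,0.148,0,0,60],
    [0.091,-0.36,-0.516,0.148,0,0,60],
    [0.091,-0.36,-0.516,0.148,0,0,60],
    [0.091,-0.36,-0.516,0.148,0,0,60],
  ],
)

```text
time: 1.8
tool_pos: [0.5993, -0.0711, 0.1393]
tcp_rot: [2.07, 0.295, -2.074]
wrist_force: [-0.5, 0.1, 0.9]
width: 0.601
```

```bash
cat >> h.py <<'E'
def wproj(s,P):
    p=imaging.camera_params("wrist");T=np.array(p["T_tool_cam"])
    Rt=R.from_rotvec(s["tcp_rot"]).as_matrix()
    t=Rt.T@(np.array(P)-s["tool_pos"]); c=T[:3,:3].T@(t-T[:3,3])
    r=np.hypot(c[0],c[1]);th=np.arctan2(r,c[2]);return p["cx"]+p["fx"]*th*c[0]/r,p["cy"]+p["fx"]*th*c[1]/r
def wonz(s,uv,z):
    p=imaging.camera_params("wrist");T=np.array(p["T_tool_cam"])
    a=np.array([uv[0]-p["cx"],uv[1]-p["cy"]])/p["fx"];th=np.linalg.norm(a);d=np.r_[a/th*np.sin(th),np.cos(th)]
    Rt=R.from_rotvec(s["tcp_rot"]).as_matrix();M=Rt@T[:3,:3];o=s["tool_pos"]+Rt@T[:3,3];w=M@d
    return o+w*(z-o[2])/w[2]
E
python3 - <<'E'
from h import *
s=monitor.read_state();im=imaging.read_camera("wrist");cv2.imwrite("pics/w1.png",im)
print(s["tool_pos"],s["width"],s["wrist_force"],delta([.600,-.071,.033],down(-1.29)))
print(wproj(s,[.6,-.071,.064]))
E
```

```text
[ 0.5993 -0.0711  0.1393] 0.601390840849411 [-0.4542  0.12    0.8778] [ 0.1075 -0.0003  0.0001 -0.0004 -0.0002  0.0018]
(np.float64(255.956007234915), np.float64(201.75128548416578))
```

View pics/w1.png

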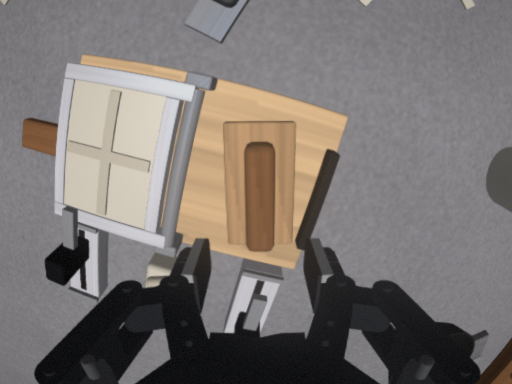

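The handle runs from (262,142) to (260,250), centred between the jaws and aligned with them. I'll descend and grip.

Emit:
jog_arm(
  rows=[
    [0.04,0.001,0,0,0,0,60],
    [0.075,0.001,0,0,0,0,60],
    [0.1,0.001,0,0,0,0,60],
    [0.107,0.001,0,0,0,0,60],
    [0.107,0.001,0,0,0,0,60],
    [0.107,0.001,0,0,0,0,10],
    [0.107,0.001,0,0,0,0,10],
    [0.107,0.001,0,0,0,0,10],
    [0.107,0.001,0,0,0,0,10],
    [0.107,0.001,0,0,0,0,10],
    [0.1,0.001,0,0,0,0,10],
    [0.08,0.001,0,0,0,0,10],
    [0.05,0.001,0,0,0,0,10],
    [0.01,0.001,0,0,0,0,10],
    [-0.02,0.001,0,0,0,0,10],
    [-0.02,0.001,0,0,0,0,10],
  ],
  force=50,
)

```text
time: 3.45
tool_pos: [0.6041, -0.0729, 0.1666]
tcp_rot: [2.081, 0.291, -2.06]
wrist_force: [1.1, -1.1, -0.6]
width: 0.272
```

Run:
```python
from h import *
s=monitor.read_state();print(s)
print(delta([.485,.376,.16],down(-1.29-.28-.155)))
```

```text
{'time': 3.45, 'q': array([-0.1621,  0.1812,  1.827 ,  0.0019,  1.1236,  1.1273]), 'joint_vel': array([-0.001 ,  0.0426,  0.0648,  0.0002, -0.0455, -0.0007]), 'joint_torque': array([  0.0528, -44.7906, -33.3898,   0.0028,   0.7439,   0.0007]), 'tool_pos': array([ 0.6041, -0.0729,  0.1666]), 'tcp_rot': array([ 2.0808,  0.2911, -2.0603]), 'wrist_force': array([ 1.131 , -1.1246, -0.6231]), 'torque': array([-0.0046, -0.0793, -0.0654]), 'width': 0.27224267771849037}
[ 0.0055 -0.4644 -0.0098  0.4348 -0.0099 -0.0005]
```

Emit:
jog_arm(
  rows=[
    [0,-0.04,0,0.05,0,0,10],
    [0,-0.08,0,0.1,0,0,10],
    [0,-0.12,-0.002,0.15,0,0,10],
    [0,-0.16,-0.003,0.2,0,0,10],
    [0,-0.2,-0.004,0.25,-0.01,0,10],
    [0,-0.24,-0.005,0.3,-0.01,0,10],
    [0,-0.28,-0.006,0.35,-0.01,0,10],
    [0,-0.32,-0.007,0.4,-0.01,0,10],
    [0.002,-0.36,-0.008,0.435,-0.01,0,10],
    [0.004,-0.4,-0.01,0.435,-0.01,0,10],
    [0.005,-0.43,-0.01,0.435,-0.01,0,10],
    [0.005,-0.455,-0.01,0.435,-0.01,0,10],
    [0.005,-0.464,-0.01,0.435,-0.01,0,10],
    [0.005,-0.464,-0.01,0.435,-0.01,0,10],
  ],
)

```text
time: 4.85
tool_pos: [0.484, 0.3761, 0.159]
tcp_rot: [-2.141, 0.166, 2.145]
wrist_force: [0.7, -0.3, -2.5]
width: 0.27
```

Run:
```python
from h import *
s=monitor.read_state();im=imaging.read_camera("wrist");cv2.imwrite("pics/w2.png",im)
print(s["tool_pos"],s["width"],s["wrist_force"],delta([.485,.376,.03],down(-1.29-.28-.155)))
```

```text
[0.484  0.3761 0.159 ] 0.2695698082410283 [ 0.6832 -0.304  -2.494 ] [ 0.1292 -0.0013 -0.0005  0.0009  0.0013 -0.0026]
```

View pics/w2.png

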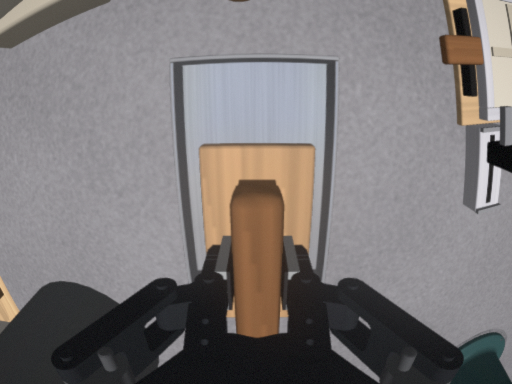

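The float hangs centred over the tray and aligned with it. I'll lower it, slowing at the end.

Emit:
jog_arm(
  rows=[
    [0.04,-0.001,0,0,0,0,10],
    [0.08,-0.001,0,0,0,0,10],
    [0.105,-0.001,0,0,0,0,10],
    [0.12,-0.001,0,0,0,0,10],
    [0.125,-0.001,0,0,0,0,10],
    [0.128,-0.001,0,0,0,0,10],
    [0.13,-0.001,0,0,0,0,10],
    [0.132,-0.001,0,0,0,0,10],
    [0.133,-0.001,0,0,0,0,10],
    [0.133,-0.001,0,0,0,0,10],
  ],
)

```text
time: 5.9
tool_pos: [0.4855, 0.3765, 0.0281]
tcp_rot: [-2.143, 0.165, 2.141]
wrist_force: [-1.5, -1.5, 4.9]
width: 0.271
```

Emit:
jog_arm(
  rows=[
    [0.001,0,0,0,0,0,10],
    [0.001,0,0,0,0,0,10],
    [0.002,0,0,0,0,0,10],
    [0.002,0,0,0,0,0,10],
  ],
)

```text
time: 6.3
tool_pos: [0.4859, 0.3768, 0.0281]
tcp_rot: [-2.143, 0.165, 2.141]
wrist_force: [-5.1, -3.3, 12.2]
width: 0.27
```

Contact is confirmed, so I'll release and retreat.

Emit:
jog_arm(
  rows=[
    [0.0,0,0,0,0,0,30],
    [0.0,0,0,0,0,0,40],
    [0.0,0,0,0,0,0,60],
    [0.0,0,0,0,0,0,60],
    [0.0,0,0,0,0,0,60],
    [-0.01,0,0,0,0,0,60],
    [-0.03,0,0,0,0,0,60],
    [-0.07,0,0,0,0,0,60],
    [-0.11,0,0,0,0,0,60],
    [-0.15,0,0,0,0,0,60],
    [-0.17,0,0,0,0,0,60],
    [-0.17,0,0,0,0,0,60],
  ],
)

```text
time: 7.5
tool_pos: [0.4882, 0.3788, 0.204]
tcp_rot: [-2.149, 0.158, 2.13]
wrist_force: [0.3, 0.4, -0.3]
width: 0.597
```

Run:
```python
from h import *
s=monitor.read_state();im=imaging.read_camera("wrist");sc=imaging.read_camera("scene");si=imaging.read_camera("side")
cv2.imwrite("pics/c3.png",np.vstack([np.hstack([cv2.resize(im,(400,300)),cv2.resize(sc[170:300,320:490],(400,300))]),cv2.resize(si[165:265,220:345],(800,300))[:, :]]))
print(s["tool_pos"],s["width"],s["wrist_force"])
for y in(-1.55,-1.59): print(delta([.481,.095,.16],down(y)))
```

```text
[0.4882 0.3788 0.204 ] 0.597411085764914 [ 0.2513  0.3747 -0.2687]
[ 0.0376  0.2787 -0.0389 -0.1737 -0.     -0.0015]
[ 0.0376  0.2787 -0.0389 -0.1337 -0.0001 -0.0015]
```

View pics/c3.png

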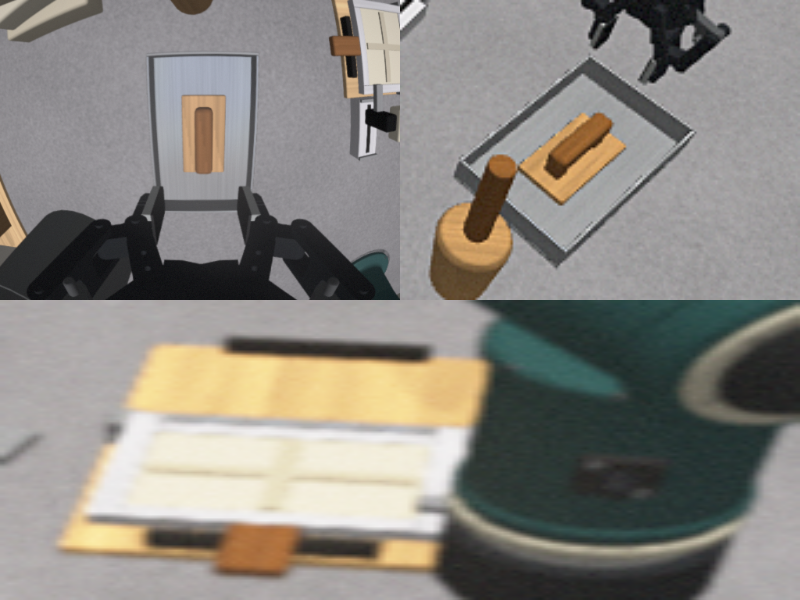

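The float stands flat in the tray, and the landing bed is clear. Next I'll go above the left slide and take a numeric fix.

Emit:
jog_arm(
  rows=[
    [0.01,0.05,-0.005,-0.05,0,0,60],
    [0.02,0.1,-0.012,-0.1,0,0,60],
    [0.03,0.15,-0.02,-0.15,0,0,60],
    [0.037,0.2,-0.03,-0.174,0,0,60],
    [0.037,0.25,-0.039,-0.174,0,0,60],
    [0.037,0.279,-0.039,-0.174,0,0,60],
    [0.037,0.279,-0.039,-0.174,0,0,60],
    [0.037,0.279,-0.039,-0.174,0,0,60],
  ],
)

```text
time: 8.45
tool_pos: [0.4797, 0.0939, 0.1587]
tcp_rot: [2.208, 0.019, -2.215]
wrist_force: [-0.5, -0.6, 0.7]
width: 0.6
```

Run:
```python
from h import *
s=monitor.read_state();im=imaging.read_camera("wrist");cv2.imwrite("pics/w4.png",im)
print(s["tool_pos"],s["tcp_rot"],wproj(s,[.481,.095,.09]))
m=(im.max(2)<60).astype(np.uint8)
n,l,st,c=cv2.connectedComponentsWithStats(m)
for i in range(1,n):
    if st[i,4]>80: print(st[i],c[i])
```

```text
[0.4797 0.0939 0.1587] [ 2.2076  0.0189 -2.2152] (np.float64(254.38254446853347), np.float64(204.1303289037084))
[  0   1  11  18 104] [ 3.4519 10.6442]
[ 12   0  39  16 158] [35.519   5.1139]
[217   6   5  32 157] [219.0318  21.7898]
[ 454   35   17   90 1216] [462.4375  79.3586]
[ 10 143  27  74 645] [ 23.5287 175.7938]
[ 423  165   46   83 1417] [444.427  222.3239]
[238 169  28  70 871] [250.9931 197.0953]
[  0 199   9  47 212] [  2.7028 224.6368]
[   34   239   446   145 30912] [256.8994 336.0195]
[  0 299   5  29 102] [  1.5098 314.1078]
```

View pics/w4.png

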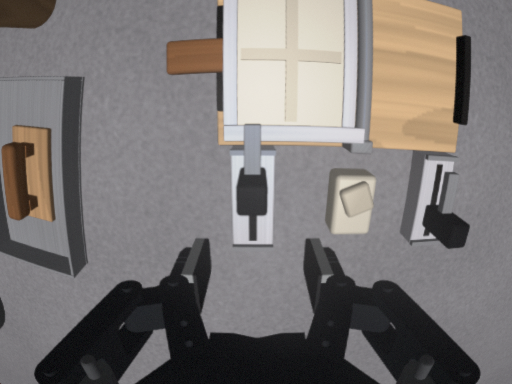

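The grip top is centred at about (252,200) px. That puts it about 4 mm farther out and 2 mm left of the TCP. The float is in the tray, at the left of the picture. I'll descend and grip the block.

Emit:
jog_arm(
  rows=[
    [0.04,-0.002,-0.004,0,0,0,60],
    [0.075,-0.002,-0.004,0,0,0,60],
    [0.095,-0.002,-0.004,0,0,0,60],
    [0.105,-0.002,-0.004,0,0,0,60],
    [0.105,-0.002,-0.004,0,0,0,60],
    [0.105,-0.002,-0.004,0,0,0,15],
    [0.105,-0.002,-0.004,0,0,0,15],
    [0.105,-0.002,-0.004,0,0,0,15],
    [0.105,-0.002,-0.004,0,0,0,15],
    [0.105,-0.002,-0.004,0,0,0,15],
    [0.105,-0.002,-0.004,0,0,0,15],
  ],
  force=40,
)

```text
time: 9.6
tool_pos: [0.4853, 0.0976, 0.0558]
tcp_rot: [2.213, 0.022, -2.211]
wrist_force: [-1.2, 6.1, 4.6]
width: 0.274
```

Emit:
jog_arm(
  rows=[
    [0,0,0.01,0,0,0,15],
    [0,0,0.02,0,0,0,15],
    [0,0,0.03,0,0,0,15],
    [0,0,0.038,0,0,0,15],
    [0,0,0.044,0,0,0,15],
    [0,0,0.048,0,0,0,15],
    [0,0,0.05,0,0,0,15],
    [0,0,0.052,0,0,0,15],
    [0,0,0.053,0,0,0,15],
    [0,0,0.053,0,0,0,15],
  ],
)

```text
time: 10.6
tool_pos: [0.4438, 0.0972, 0.0564]
tcp_rot: [2.243, 0.024, -2.183]
wrist_force: [41.1, 4.7, -44.5]
width: 0.275
```

Run:
```python
from h import *
s=monitor.read_state();im=imaging.read_camera("wrist");sc=imaging.read_camera("scene");si=imaging.read_camera("side")
print(s["q"],s["joint_torque"],s["wrist_force"],s["torque"])
cv2.imwrite("pics/c5.png",np.vstack([np.hstack([cv2.resize(im,(400,300)),cv2.resize(sc[110:215,240:380],(400,300),interpolation=2)]),cv2.resize(si[150:270,190:510],(800,300),interpolation=2)]))
```

```text
[ 0.162   0.0138  2.2432 -0.0022  0.8576  1.7147] [  2.2785 -44.1353 -22.0097   0.4819  12.4744  -0.2019] [ 41.099    4.7355 -44.532 ] [ 0.4813 -5.7521 -0.2776]
```

View pics/c5.png

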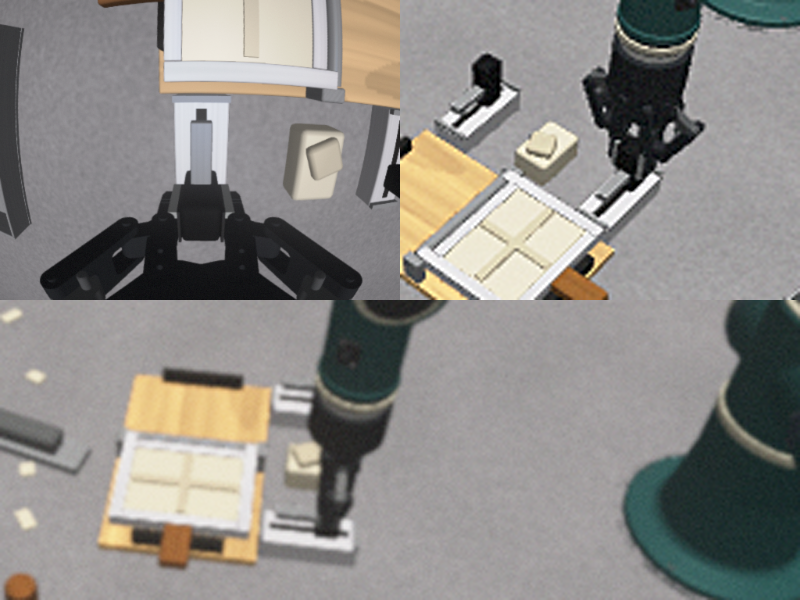

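The bolt is clear of the panel. I'll check how far it has gone from the bolt tip at (257,155) and the housing front edge at (257,126).

Run:
```python
from h import *
s=monitor.read_state()
print(wonz(s,(257,155),.055),wonz(s,(257,126),.03))
im=cv2.imread("pics/w4.png");s={"tool_pos":np.array([.4797,.0939,.1587]),"tcp_rot":np.array([2.2076,.0189,-2.2152])}
print(wonz(s,(252,125),.06),wonz(s,(252,149),.03),wonz(s,(252,244),.03))
print("R grip", wonz(s,(452,234),.09), "R bolt tip",wonz(s,(448,176),.06),"R housing",wonz(s,(437,155),.03),wonz(s,(437,240),.03))
```

```text
[0.4974 0.0973 0.055 ] [0.5099 0.0976 0.03  ]
[0.5379 0.0981 0.06  ] [0.5122 0.0982 0.03  ] [0.4128 0.0969 0.03  ]
R grip [ 0.452 -0.092  0.09 ] R bolt tip [ 0.5003 -0.0943  0.06  ] R housing [ 0.5149 -0.0973  0.03  ] [ 0.4132 -0.1233  0.03  ]
```

The bolt tip is at x = 0.497. That is the expected fully-back position, and the slide resists with 41 N, so it is on its end stop after about 41 mm of travel. I'll release and rise.

Emit:
jog_arm(
  rows=[
    [0,0,0,0,0,0,15],
    [0,0,0,0,0,0,40],
    [0,0,0,0,0,0,60],
    [0,0,0,0,0,0,60],
    [0,0,0,0,0,0,60],
    [-0.02,0,0,0,0,0,60],
    [-0.06,0,0,0,0,0,60],
    [-0.1,0,0,0,0,0,60],
    [-0.11,0,0,0,0,0,60],
    [-0.11,0,0,0,0,0,60],
  ],
)

```text
time: 11.75
tool_pos: [0.4425, 0.0971, 0.1689]
tcp_rot: [2.248, 0.025, -2.177]
wrist_force: [0.8, -0.6, 0.1]
width: 0.6
```

Run:
```python
from h import *
s=monitor.read_state();print(s["tool_pos"])
print(delta([.596,.155,.14],down(.02)))
im=imaging.read_camera("wrist");cv2.imwrite("pics/w6.png",im)
m=(im.max(2)<60).astype(np.uint8);n,l,st,c=cv2.connectedComponentsWithStats(m)
for i in range(1,n):
    if st[i,4]>80: print(st[i],c[i])
print(wproj(s,[.4438,.097,.09]),wproj(s,[.4974,.097,.06]))
# light-grey bolt column profile
print(im[80:240:4,252].mean(1).astype(int))
```

```text
[0.4425 0.0971 0.1689]
[ 0.034  -0.0548 -0.1536 -1.5711 -0.0274 -0.023 ]
[ 451   13   15   84 1070] [458.3738  54.7093]
[224  40   6  38 169] [226.2959  57.4734]
[  0  55   8  87 374] [ 2.2299 90.3476]
[ 21 114  19  73 439] [ 28.7312 149.7403]
[ 428  135   46   78 1375] [448.9738 189.5164]
[  0 143   7  57 165] [  2.1333 171.    ]
[245 175  26  19 271] [257.3469 184.572 ]
[244 200  27  17 248] [257.2702 210.1815]
[   34   239   446   145 30837] [256.8885 336.0359]
(np.float64(256.41001231725994), np.float64(202.85449785521425)) (np.float64(257.7705739066604), np.float64(131.89963893192132))
[230 230 206 221 220 223 172 174 147 164 223 225 223 151 166 164 165 166
 165 163 162 162 160 161 161  59  53  54  64  62  60  60  59  57  61 147
 146 144 141 144]
```

The slide stayed back, with the bolt tip still at row ~132 as predicted. Next I'll go above the tab, turning the wrist 90°.

Emit:
jog_arm(
  rows=[
    [0.0,-0.01,-0.02,-0.14,0,0,60],
    [0.0,-0.02,-0.04,-0.28,0,0,60],
    [0.0,-0.03,-0.06,-0.42,0,0,60],
    [0.0,-0.04,-0.08,-0.56,-0.005,-0.005,60],
    [0.0,-0.05,-0.1,-0.7,-0.01,-0.01,60],
    [0.01,-0.055,-0.12,-0.84,-0.015,-0.01,60],
    [0.02,-0.055,-0.14,-0.98,-0.02,-0.015,60],
    [0.03,-0.055,-0.154,-1.12,-0.02,-0.02,60],
    [0.034,-0.055,-0.154,-1.26,-0.025,-0.02,60],
    [0.034,-0.055,-0.154,-1.4,-0.027,-0.023,60],
    [0.034,-0.055,-0.154,-1.5,-0.027,-0.023,60],
    [0.034,-0.055,-0.154,-1.571,-0.027,-0.023,60],
    [0.034,-0.055,-0.154,-1.571,-0.027,-0.023,60],
    [0.034,-0.055,-0.154,-1.571,-0.027,-0.023,60],
  ],
)

```text
time: 13.2
tool_pos: [0.5934, 0.1546, 0.1351]
tcp_rot: [1.192, 1.222, -1.201]
wrist_force: [0.7, 0.9, 0.2]
width: 0.595
```

Run:
```python
from h import *
s=monitor.read_state();im=imaging.read_camera("wrist");cv2.imwrite("pics/w7.png",im)
print(s["tool_pos"],s["q"],delta([.596,.155,.023],down(.02)),wproj(s,[.596,.155,.047]))
```

```text
[0.5934 0.1546 0.1351] [0.2141 0.229  1.8316 0.0005 1.0881 0.1956] [ 0.1126  0.0029 -0.0004 -0.0016  0.0008  0.0062] (np.float64(259.1725977031922), np.float64(194.54611889916615))
```

View pics/w7.png

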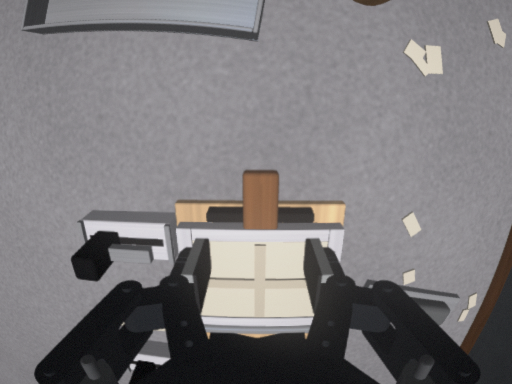

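Run:
```python
from h import *
s=monitor.read_state()
for p in[(261,172),(261,228),(244,200),(278,200)]:print(wonz(s,p,.047))
print("panel corners",wonz(s,(177,226),.048),wonz(s,(342,226),.048))
```

```text
[0.5975 0.1742 0.047 ]
[0.5987 0.1243 0.047 ]
[0.5839 0.1498 0.047 ]
[0.6122 0.1504 0.047 ]
panel corners [0.5247 0.1243 0.048 ] [0.6701 0.1272 0.048 ]
```

The tab spans columns 244–278 with its end at row 172. That puts the grip point at (0.598, 0.1545), and the panel yaw is ~0.02. I'll descend and grip.

Emit:
jog_arm(
  rows=[
    [0.04,0.004,0,0,0,0,60],
    [0.075,0.004,0,0,0,0.006,60],
    [0.1,0.004,0,0,0,0.006,60],
    [0.11,0.004,0,0,0,0.006,60],
    [0.113,0.004,0,0,0,0.006,60],
    [0.113,0.004,0,0,0,0.006,60],
    [0.113,0.004,0,0,0,0.006,20],
    [0.113,0.004,0,0,0,0.006,20],
    [0.113,0.004,0,0,0,0.006,20],
    [0.113,0.004,0,0,0,0.006,20],
    [0.113,0.004,0,0,0,0.006,20],
  ],
  force=35,
)

```text
time: 14.35
tool_pos: [0.5957, 0.1549, 0.0246]
tcp_rot: [1.194, 1.219, -1.198]
wrist_force: [-8.4, 0.7, 6.7]
width: 0.345
```

Run:
```python
from h import *
s=monitor.read_state();R0=R.from_rotvec(s["tcp_rot"]);print(s["tool_pos"],s["wrist_force"],s["width"],R0.as_matrix())
# arc of the tool relative to now: grip point about hinge; yaw .02 frame
p0=s["tool_pos"];ey=np.array([-.02,1,0]);r=.155
for d in range(0,181,10):
    t=np.radians(d);P=p0+ey*r*(np.cos(t)-1)+np.array([0,0,r*np.sin(t)])
    print(d,R0.inv().apply(P-p0))
```

```text
[0.5957 0.1549 0.0246] [-8.4339  0.6593  6.6501] 0.3446243673646355 [[-0.0029  0.9998  0.0179]
 [-0.0006  0.0179 -0.9998]
 [-1.     -0.0029  0.0005]]
0 [0. 0. 0.]
10 [-0.0269 -0.0001  0.0024]
20 [-0.053  -0.0001  0.0094]
30 [-0.0775 -0.0002  0.0208]
40 [-0.0996 -0.0002  0.0363]
50 [-0.1187 -0.0002  0.0554]
60 [-0.1342 -0.0002  0.0776]
70 [-0.1456 -0.0002  0.1021]
80 [-0.1526 -0.0002  0.1282]
90 [-0.1549 -0.0001  0.1551]
100 [-0.1525 -0.0001  0.182 ]
110 [-0.1455  0.      0.2081]
120 [-0.1341  0.0001  0.2326]
130 [-0.1186  0.0002  0.2547]
140 [-0.0995  0.0003  0.2738]
150 [-0.0773  0.0004  0.2893]
160 [-0.0529  0.0005  0.3007]
170 [-0.0268  0.0006  0.3077]
180 [0.0002 0.0007 0.3101]
```

Emit:
jog_arm(
  rows=[
    [-0.007,0,0.0002,0,0,0,20],
    [-0.0135,0,0.0006,0,0,0,20],
    [-0.02,0,0.0013,0,0,0,20],
    [-0.027,0,0.0024,0,0,0,20],
    [-0.04,0,0.0053,0,0,0,20],
    [-0.053,0,0.0094,0,0,0,20],
    [-0.065,0,0.0145,0,0,0,20],
    [-0.0775,0,0.0208,0,0,0,20],
    [-0.0775,0,0.0208,0,0,0,20],
  ],
)

```text
time: 15.25
tool_pos: [0.5959, 0.1327, 0.104]
tcp_rot: [1.193, 1.219, -1.2]
wrist_force: [-1.7, -3.0, -4.1]
width: 0.341
```

Emit:
jog_arm(
  rows=[
    [-0.011,0,0.0068,0,0,0,20],
    [-0.0202,0,0.0141,0,0,0,20],
    [-0.0303,0,0.0235,0,0,0,20],
    [-0.0393,0,0.0332,0,0,0,20],
    [-0.0475,0,0.0441,0,0,0,20],
    [-0.0548,0,0.0554,0,0,0,20],
    [-0.061,0,0.0675,0,0,0,20],
    [-0.0662,0,0.0799,0,0,0,20],
    [-0.07,0,0.093,0,0,0,20],
    [-0.0732,0,0.106,0,0,0,20],
    [-0.0749,0,0.1195,0,0,0,20],
    [-0.0755,0,0.1329,0,0,0,20],
    [-0.0755,0,0.1329,0,0,0,20],
  ],
)

```text
time: 16.55
tool_pos: [0.5977, -0.0017, 0.1806]
tcp_rot: [1.194, 1.219, -1.202]
wrist_force: [-6.4, 1.2, -2.0]
width: 0.343
```

Run:
```python
from h import *
s=monitor.read_state();sc=imaging.read_camera("scene");si=imaging.read_camera("side")
print(s["q"],s["torque"])
cv2.imwrite("pics/c8.png",np.hstack([cv2.resize(sc[90:250,190:350],(400,400),interpolation=2),cv2.resize(si[120:280,190:350],(400,400),interpolation=2)]))
```

```text
[-0.0435  0.159   1.8257 -0.002   1.1616 -0.0589] [0.4364 0.7613 0.1042]
```

View pics/c8.png

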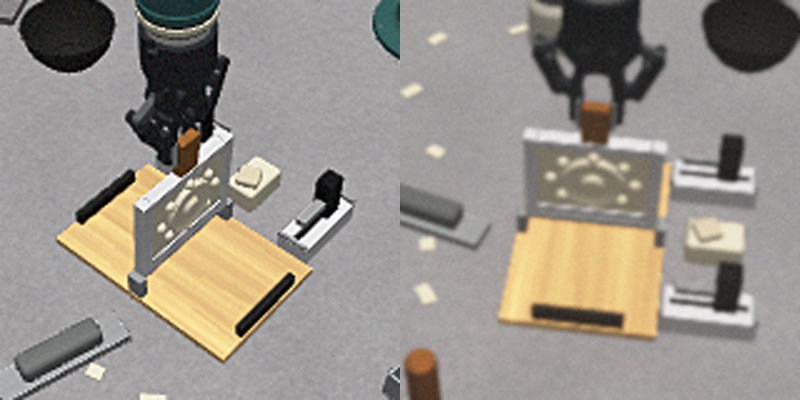

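The panel is upright and held at the tab, with the carved face towards +y. Both slides are back. I'll go on past upright.

Emit:
jog_arm(
  rows=[
    [0.0012,0,0.013,0,0,0,20],
    [0.0035,0,0.0254,0,0,0,20],
    [0.0065,0,0.0385,0,0,0,20],
    [0.0105,0,0.0515,0,0,0,20],
    [0.0157,0,0.064,0,0,0,20],
    [0.0219,0,0.076,0,0,0,20],
    [0.0293,0,0.0873,0,0,0,20],
    [0.0374,0,0.0981,0,0,0,20],
    [0.0465,0,0.108,0,0,0,20],
    [0.0565,0,0.1172,0,0,0,20],
    [0.0673,0,0.1253,0,0,0,20],
    [0.0787,0,0.1327,0,0,0,20],
    [0.0787,0,0.1327,0,0,0,20],
  ],
)

```text
time: 17.95
tool_pos: [0.5995, -0.1386, 0.1037]
tcp_rot: [1.189, 1.215, -1.203]
wrist_force: [-6.8, -5.7, 4.6]
width: 0.345
```

Emit:
jog_arm(
  rows=[
    [0.012,0,0.003,0,0,0,20],
    [0.026,0,0.0072,0,0,0,20],
    [0.039,0,0.011,0,0,0,20],
    [0.046,0,0.0127,0,0,0,20],
    [0.052,0,0.014,0,0,0,20],
    [0.056,0,0.0148,0,0,0,20],
    [0.06,0,0.0155,0,0,0,20],
    [0.064,0,0.016,0,0,0,20],
    [0.067,0,0.0162,0,0,0,20],
    [0.07,0,0.0164,0,0,0,20],
    [0.072,0,0.0165,0,0,0,20],
    [0.074,0,0.0165,0,0,0,20],
    [0.0755,0,0.0165,0,0,0,20],
    [0.0755,0,0.0165,0,0,0,20],
  ],
)

```text
time: 19.35
tool_pos: [0.5999, -0.1601, 0.0304]
tcp_rot: [1.185, 1.211, -1.205]
wrist_force: [-5.6, -10.3, 1.7]
width: 0.342
```

Emit:
jog_arm(
  rows=[
    [0.001,0,-0.001,0,0,0,20],
    [0.002,0,-0.002,0,0,0,20],
    [0.003,0,-0.002,0,0,0,20],
    [0.004,0,-0.002,0,0,0,20],
    [0.005,0,-0.002,0,0,0,20],
    [0.006,0,-0.002,0,0,0,20],
    [0.006,0,-0.002,0,0,0,20],
  ],
)

```text
time: 20.05
tool_pos: [0.5999, -0.1605, 0.026]
tcp_rot: [1.184, 1.209, -1.205]
wrist_force: [-6.0, -1.7, 1.8]
width: 0.344
```

Emit:
jog_arm(
  rows=[
    [0.001,0,0,0,0,0,20],
    [0.002,0,0,0,0,0,20],
    [0.003,0,0,0,0,0,20],
    [0.004,0,0,0,0,0,20],
    [0.004,0,0,0,0,0,20],
  ],
)

```text
time: 20.55
tool_pos: [0.5999, -0.1608, 0.0232]
tcp_rot: [1.184, 1.21, -1.206]
wrist_force: [-5.9, 4.3, 2.5]
width: 0.345
```

Emit:
jog_arm(
  rows=[
    [0.001,0,0,0,0,0,20],
    [0.002,0,0,0,0,0,20],
    [0.003,0,0,0,0,0,20],
    [0.004,0,0,0,0,0,20],
    [0.005,0,0,0,0,0,20],
    [0.006,0,0,0,0,0,20],
    [0.006,0,0,0,0,0,20],
  ],
)

```text
time: 21.25
tool_pos: [0.5998, -0.161, 0.0184]
tcp_rot: [1.186, 1.211, -1.206]
wrist_force: [-4.1, 3.6, 1.3]
width: 0.346
```

Run:
```python
from h import *
s=monitor.read_state();sc=imaging.read_camera("scene");si=imaging.read_camera("side");cv2.imwrite("pics/s9.png",sc);cv2.imwrite("pics/d9.png",si)
# bright aluminium inner-left frame: report bounding quads of white-ish region on the frame, side view
for n,im,(r0,r1,c0,c1) in(("scene",sc,(120,240,200,345)),("side",si,(165,265,220,330))):
    m=((im.min(2)>170)&(im.max(2).astype(int)-im.min(2)<25)).astype(np.uint8);mm=np.zeros_like(m);mm[r0:r1,c0:c1]=m[r0:r1,c0:c1]
    k,l,st,c=cv2.connectedComponentsWithStats(mm)
    for i in range(1,k):
        if st[i,4]>30:print(n,st[i],c[i])
```

```text
scene [216 140  65  59 704] [249.3097 169.706 ]
scene [238 161  28  11  99] [248.8687 165.8889]
scene [309 169  22  21 114] [319.4298 179.7281]
scene [209 222  33  18  67] [224.7612 231.5075]
side [240 171  57  38 680] [268.9588 189.0676]
side [299 184  31  13 177] [311.3277 191.3107]
side [295 234  35  17 226] [309.1372 243.8363]
```

Run:
```python
from h import *
def proj(n,P):
    p=imaging.camera_params(n);T=np.array(p["T"]);c=T[:3,:3].T@(np.array(P)-T[:3,3]);return p["fx"]*c[0]/c[2]+p["cx"],p["fy"]*c[1]/c[2]+p["cy"]
ex=np.array([1,.02,0]);ey=np.array([-.02,1,0]);H=np.array([.6,0,.04]);ez=np.array([0,0,1])
for n in("scene","side"):
  for d in(180,177,174,170):
    t=np.radians(d);u=ey*np.cos(t)+ez*np.sin(t);w=-(-ey*np.sin(t)+ez*np.cos(t)) # carved-face normal, up at 180
    c=np.array([proj(n,H+ex*x+u*r+w*.008) for x in(-.075,.075) for r in(.0,.125)])
    print(n,d,"outer -x,+x:",c[1],c[3],"bbox",c.min(0),c.max(0))
sc=cv2.imread("pics/s9.png");si=cv2.imread("pics/d9.png")
cv2.imwrite("pics/c9.png",np.hstack([cv2.resize(sc[125:225,200:300],(400,400),interpolation=2),cv2.resize(si[155:255,225:325],(400,400),interpolation=2)]))
```

```text
scene 180 outer -x,+x: [247.6965 150.5723] [214.2205 177.7041] bbox [214.2205 150.5723] [277.9097 199.2573]
scene 177 outer -x,+x: [247.7561 149.2163] [214.1233 176.3912] bbox [214.1233 149.2163] [278.0156 199.3355]
scene 174 outer -x,+x: [247.8961 147.9064] [214.1067 175.1305] bbox [214.1067 147.9064] [278.1211 199.418 ]
scene 170 outer -x,+x: [248.2093 146.2381] [214.2121 173.5376] bbox [214.2121 146.2381] [278.2605 199.5346]
side 180 outer -x,+x: [295.6012 178.0831] [246.4337 173.3566] bbox [240.2282 173.3566] [295.6012 207.7954]
side 177 outer -x,+x: [295.7638 176.6131] [246.4062 171.881 ] bbox [240.206 171.881] [295.7638 207.905 ]
side 174 outer -x,+x: [295.92   175.2171] [246.3627 170.4779] bbox [240.1838 170.4779] [295.92   208.0197]
side 170 outer -x,+x: [296.1175 173.4777] [246.2793 168.7269] bbox [240.1546 168.7269] [296.1175 208.1801]
```

View pics/c9.png

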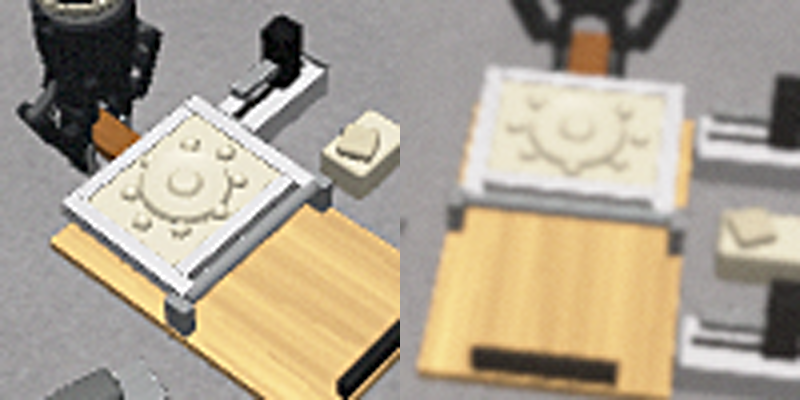

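The carved face is up and the panel is almost or fully down: the outer edge is within about 0–3° of flat. I'll press down slightly to confirm contact.

Emit:
jog_arm(
  rows=[
    [0.001,0,0,0,0,0,20],
    [0.002,0,0,0,0,0,20],
    [0.003,0,0,0,0,0,20],
    [0.004,0,0,0,0,0,20],
    [0.004,0,0,0,0,0,20],
  ],
)

```text
time: 21.85
tool_pos: [0.5999, -0.161, 0.0156]
tcp_rot: [1.187, 1.211, -1.206]
wrist_force: [-5.0, 5.0, 1.3]
width: 0.342
```

Emit:
jog_arm(
  rows=[
    [0.001,0,0,0,0,0,20],
    [0.002,0,0,0,0,0,20],
    [0.003,0,0,0,0,0,20],
    [0.004,0,0,0,0,0,20],
    [0.005,0,0,0,0,0,20],
    [0.005,0,0,0,0,0,20],
  ],
)

```text
time: 22.45
tool_pos: [0.5999, -0.161, 0.0118]
tcp_rot: [1.188, 1.212, -1.206]
wrist_force: [-4.8, 4.1, 1.4]
width: 0.343
```

```bash
cat >> h.py <<'E'
def corner_diff(a,b,box):  # how far picture b's content moved vs a (template match of the outer corner patch)
    pass
E
python3 - <<'E'
from h import *
s=monitor.read_state();sc=imaging.read_camera("scene");si=imaging.read_camera("side");cv2.imwrite("pics/s10.png",sc);cv2.imwrite("pics/d10.png",si)
print(s["tool_pos"],s["wrist_force"])
o=cv2.imread("pics/s9.png");p=cv2.imread("pics/d9.png")
f=lambda i:np.float32(cv2.cvtColor(i,6))
for n,A,Bm,boxes in(("scene",o,sc,[(140,165,225,262),(165,185,210,232),(180,205,225,262)]),("side",p,si,[(166,182,285,303),(166,180,238,258),(200,215,285,300)])):
    for r0,r1,c0,c1 in boxes: print(n,cv2.phaseCorrelate(f(A)[r0:r1,c0:c1],f(Bm)[r0:r1,c0:c1]))
E
```

```text
[ 0.5999 -0.161   0.0118] [-4.7586  4.0585  1.3947]
scene ((0.07182701873829345, 0.9365872806085882), 1.075159267425537)
scene ((-0.24957585451236852, 0.7147206190795004), 1.1526292890310288)
scene ((-0.10808815569535568, 0.3461922157286281), 0.9853023085594177)
side ((-0.13514583761982202, 0.5030695400831382), 0.7884673768033584)
side ((-0.0462549271756032, 0.08274534125116162), 0.9543578886985778)
side ((0.41143646568125014, 0.33254256808696514), 0.9813294940524631)
```

The panel still follows the tool down, about 1 px in 6.6 mm. I'll continue gently.

Emit:
jog_arm(
  rows=[
    [0.001,0,0,0,0,0,20],
    [0.002,0,0,0,0,0,20],
    [0.003,0,0,0,0,0,20],
    [0.004,0,0,0,0,0,20],
    [0.004,0,0,0,0,0,20],
  ],
)

```text
time: 23.05
tool_pos: [0.5998, -0.1609, 0.009]
tcp_rot: [1.189, 1.213, -1.206]
wrist_force: [-6.0, 4.8, 1.6]
width: 0.34
```

Emit:
jog_arm(
  rows=[
    [0.001,0,0,0,0,0,20],
    [0.002,0,0,0,0,0,20],
    [0.003,0,0,0,0,0,20],
    [0.004,0,0,0,0,0,20],
    [0.004,0,0,0,0,0,20],
  ],
)

```text
time: 23.55
tool_pos: [0.5998, -0.1609, 0.0073]
tcp_rot: [1.19, 1.214, -1.207]
wrist_force: [-8.3, 6.6, 8.7]
width: 0.347
```

Run:
```python
from h import *
s=monitor.read_state();sc=imaging.read_camera("scene");si=imaging.read_camera("side");cv2.imwrite("pics/s11.png",sc);cv2.imwrite("pics/d11.png",si)
print(s["tool_pos"],s["wrist_force"])
f=lambda i:np.float32(cv2.cvtColor(i,6))
for k in("9","10"):
  o=cv2.imread(f"pics/s{k}.png");p=cv2.imread(f"pics/d{k}.png")
  for n,A,Bm,boxes in(("scene",o,sc,[(140,165,225,262),(165,185,210,232)]),("side",p,si,[(166,182,285,303)])):
    for r0,r1,c0,c1 in boxes: print(k,n,cv2.phaseCorrelate(f(A)[r0:r1,c0:c1],f(Bm)[r0:r1,c0:c1]))
# absolute: top edge of the outer frame at two columns, scene and side (row where white starts)
for n,im,cols,rr in(("scene",sc,(232,240,256,264),(140,185)),("side",si,(252,285,290),(160,190))):
    for c in cols: print(n,c,im[rr[0]:rr[1],c].min(1).tolist())
```

```text
[ 0.5998 -0.1609  0.0073] [-8.339   6.6234  8.7475]
9 scene ((-0.02919185675225222, 1.2962173347013355), 0.7415045800209046)
9 scene ((-0.6909241073862127, 0.4835522380046271), 0.7558356473843256)
9 side ((0.09744057028451714, 0.4229466663883876), 0.6943730728493797)
10 scene ((-0.16005411160916694, 0.958798890987353), 0.9617414603233337)
10 scene ((0.07332371013825956, 0.4166933147816323), 0.8834401031335195)
10 side ((0.0111459160402827, -0.051831854647579334), 0.9901013390885459)
scene 232 [7, 22, 25, 15, 0, 8, 38, 36, 28, 24, 15, 17, 16, 5, 14, 36, 87, 34, 31, 29, 48, 44, 26, 142, 239, 236, 234, 186, 208, 210, 209, 212, 197, 233, 213, 149, 145, 213, 213, 215, 213, 217, 218, 210, 222]
scene 240 [175, 167, 166, 161, 167, 166, 161, 160, 155, 160, 157, 163, 165, 155, 158, 159, 151, 238, 238, 234, 241, 127, 207, 208, 205, 221, 216, 211, 213, 209, 211, 211, 211, 211, 210, 210, 207, 215, 196, 136, 159, 218, 212, 209, 209]
scene 256 [153, 154, 157, 156, 161, 161, 163, 163, 161, 151, 239, 235, 241, 181, 125, 205, 237, 227, 228, 190, 213, 214, 208, 231, 192, 103, 215, 215, 170, 170, 170, 192, 195, 160, 137, 129, 171, 197, 156, 129, 207, 233, 233, 237, 255]
scene 264 [166, 180, 163, 164, 168, 135, 57, 170, 166, 28, 0, 255, 244, 231, 231, 237, 250, 101, 95, 94, 220, 239, 234, 234, 178, 210, 213, 208, 209, 207, 207, 208, 206, 203, 231, 232, 236, 255, 98, 89, 104, 162, 174, 160, 142]
side 252 [146, 151, 153, 158, 155, 150, 156, 151, 152, 155, 157, 156, 155, 163, 200, 217, 203, 193, 205, 206, 207, 205, 210, 205, 208, 202, 196, 174, 166, 185]
side 285 [137, 128, 100, 67, 50, 45, 43, 39, 40, 48, 86, 130, 153, 156, 157, 156, 164, 203, 227, 223, 207, 203, 208, 212, 208, 209, 208, 208, 206, 206]
side 290 [42, 38, 40, 49, 73, 100, 128, 147, 153, 157, 159, 162, 156, 160, 156, 158, 161, 179, 205, 214, 190, 188, 206, 207, 215, 221, 221, 215, 210, 211]
```

The force rose by 7 N and the outer-edge rows now match flat within 0.5 px (176.5 against 177.1, and 174 against 173.9). The panel is down on its stop, so I'll release the tab and rise.

Emit:
jog_arm(
  rows=[
    [-0.001,0,0,0,0,0,40],
    [-0.001,0,0,0,0,0,50],
    [-0.001,0,0,0,0,0,60],
    [-0.001,0,0,0,0,0,60],
    [-0.001,0,0,0,0,0,60],
    [-0.01,0,0,0,0,0,60],
    [-0.03,0,0,0,0,0,60],
    [-0.06,0,0,0,0,0,60],
    [-0.1,0,0,0,0,0,60],
    [-0.14,0,0,0,0,0,60],
    [-0.15,0,0,0,0,0,60],
    [-0.15,0,0,0,0,0,60],
  ],
)

```text
time: 24.85
tool_pos: [0.6028, -0.1602, 0.1609]
tcp_rot: [1.191, 1.209, -1.203]
wrist_force: [0.8, -0.2, -1.1]
width: 0.6
```

Run:
```python
from h import *
print(delta([.449,-.103,.16],down(-1.55)))
f=lambda i:np.float32(cv2.cvtColor(i,6))
sc=imaging.read_camera("scene");o=cv2.imread("pics/s11.png")
print(cv2.phaseCorrelate(f(o)[140:165,240:280],f(sc)[140:165,240:280]))
```

```text
[ 0.0003 -0.1529 -0.0595  1.5646  0.0079 -0.0079]
((0.029337842492815014, 0.5166322635687965), 1.0023382251262665)
```

Emit:
jog_arm(
  rows=[
    [0,-0.02,-0.01,0.14,0,0,60],
    [0,-0.04,-0.018,0.28,0,0,60],
    [0,-0.06,-0.026,0.42,0,0,60],
    [0,-0.08,-0.034,0.56,0,0,60],
    [0,-0.1,-0.042,0.7,0,0,60],
    [0,-0.12,-0.05,0.84,0.004,-0.004,60],
    [0,-0.14,-0.056,0.98,0.006,-0.006,60],
    [0,-0.153,-0.06,1.12,0.008,-0.008,60],
    [0,-0.153,-0.06,1.26,0.008,-0.008,60],
    [0,-0.153,-0.06,1.4,0.008,-0.008,60],
    [0,-0.153,-0.06,1.5,0.008,-0.008,60],
    [0,-0.153,-0.06,1.565,0.008,-0.008,60],
    [0,-0.153,-0.06,1.565,0.008,-0.008,60],
    [0,-0.153,-0.06,1.565,0.008,-0.008,60],
  ],
)

```text
time: 26.3
tool_pos: [0.446, -0.1016, 0.1566]
tcp_rot: [2.203, 0.027, -2.22]
wrist_force: [0.5, 0.0, 0.2]
width: 0.599
```

Run:
```python
from h import *
s=monitor.read_state();im=imaging.read_camera("wrist");cv2.imwrite("pics/w12.png",im)
print(s["tool_pos"],s["tcp_rot"],wproj(s,[.449,-.103,.09]))
m=(im.max(2)<75).astype(np.uint8);n,l,st,c=cv2.connectedComponentsWithStats(m)
for i in range(1,n):
    if st[i,4]>150 and 100<c[i][0]<400: print(st[i],c[i])
print(im[100:260:3,256].mean(1).astype(int))
print(im[205,200:310:3].mean(1).astype(int))
```

```text
[ 0.446  -0.1016  0.1566] [ 2.2033  0.0269 -2.2199] (np.float64(258.0024365567898), np.float64(202.85914493462835))
[291  30  53  42 317] [299.5647  46.2555]
[ 243  171   31   47 1212] [258.5272 196.9117]
[   34   239   446   145 31464] [256.793  335.6909]
[183 188 183 125 167 206 224  83  74 128 167 167 165 166 164 165 162 163
 162 160 161 159 156 158 156 155  59  52  48  51  56  60  60  59  56  54
  55  52  53  55 140 140 143 138 137 138 135 138 137 138 140 132 134 142]
[139 141 141 140 139 143 142 138 137 140 143 141 134 209 209  53  57  56
  55  54  55  55  56  56  51 198 201 139 142 142 144 143 142 142 138 140
 142]
```

The grip is centred at (258.5, 204), so (0.448, -0.103). I'll descend, grip it and push home.

Emit:
jog_arm(
  rows=[
    [0.04,0.0015,-0.002,0,0,0,60],
    [0.075,0.0015,-0.002,0,0,0,60],
    [0.095,0.0015,-0.002,0,0,0,60],
    [0.102,0.0015,-0.002,0,0,0,60],
    [0.102,0.0015,-0.002,0,0,0,60],
    [0.102,0.0015,-0.002,0,0,0,15],
    [0.102,0.0015,-0.002,0,0,0,15],
    [0.102,0.0015,-0.002,0,0,0,15],
    [0.102,0.0015,-0.002,0,0,0,15],
    [0.102,0.0015,-0.002,0,0,0,15],
    [0.102,0.0015,-0.002,0,0,0,15],
  ],
  force=40,
)

```text
time: 27.45
tool_pos: [0.4492, -0.1028, 0.0567]
tcp_rot: [2.208, 0.026, -2.216]
wrist_force: [-0.6, 3.9, 6.1]
width: 0.277
```

Emit:
jog_arm(
  rows=[
    [0,0,-0.01,0,0,0,15],
    [0,0,-0.02,0,0,0,15],
    [0,0,-0.03,0,0,0,15],
    [0,0,-0.036,0,0,0,15],
    [0,0,-0.04,0,0,0,15],
    [0,0,-0.043,0,0,0,15],
    [0,0,-0.045,0,0,0,15],
    [0,0,-0.045,0,0,0,15],
  ],
)

```text
time: 28.25
tool_pos: [0.4949, -0.1021, 0.0567]
tcp_rot: [2.209, 0.025, -2.214]
wrist_force: [0.2, -0.3, 0.9]
width: 0.276
```

Moving freely, 46 mm so far. Now on to the stop.

Emit:
jog_arm(
  rows=[
    [0,0,-0.002,0,0,0,15],
    [0,0,-0.004,0,0,0,15],
    [0,0,-0.006,0,0,0,15],
    [0,0,-0.008,0,0,0,15],
    [0,0,-0.01,0,0,0,15],
    [0,0,-0.01,0,0,0,15],
  ],
)

```text
time: 28.85
tool_pos: [0.4972, -0.1021, 0.0565]
tcp_rot: [2.19, 0.028, -2.232]
wrist_force: [-24.7, -3.5, 24.4]
width: 0.274
```

The slide is at its end stop: 25 N of resistance and the grip at x = 0.497, as expected. I'll release and retreat.

Emit:
jog_arm(
  rows=[
    [0,0,0,0,0,0,15],
    [0,0,0,0,0,0,40],
    [0,0,0,0,0,0,60],
    [0,0,0,0,0,0,60],
    [0,0,0,0,0,0,60],
    [-0.02,0,0,0,0,0,60],
    [-0.06,0,0,0,0,0,60],
    [-0.1,0,0,0,0,0,60],
    [-0.15,0,0,0,0,0,60],
    [-0.2,0,0.0,0,0,0,60],
    [-0.2,0,0.0,0,0,0,60],
  ],
)

```text
time: 29.95
tool_pos: [0.5061, -0.1036, 0.2656]
tcp_rot: [2.205, 0.023, -2.213]
wrist_force: [0.9, -0.9, 1.1]
width: 0.601
```

Run:
```python
from h import *
s=monitor.read_state();im=imaging.read_camera("wrist");cv2.imwrite("pics/w13.png",im);sc=imaging.read_camera("scene");cv2.imwrite("pics/s13.png",sc)
print(s["tool_pos"],s["wrist_force"],"tip pred",wproj(s,[.552,-.102,.06]),"grip pred",wproj(s,[.497,-.102,.09]),"L grip",wproj(s,[.4435,.097,.09]))
m=(im.max(2)<75).astype(np.uint8);n,l,st,c=cv2.connectedComponentsWithStats(m)
for i in range(1,n):
    if st[i,4]>80 and 60<c[i][0]<450: print(st[i],c[i])
u=int(wproj(s,[.552,-.102,.06])[0]);print(u,[(r,int(im[r,u].mean())) for r in range(90,230,4)])
f=lambda i:np.float32(cv2.cvtColor(i,6))
o=cv2.imread("pics/s11.png");a=cv2.imread("pics/scene0.png")
print("panel since down",cv2.phaseCorrelate(f(o)[150:200,216:280],f(sc)[150:200,216:280]))
for nm,(r0,r1,c0,c1) in dict(offcut=(150,175,278,305),rasp=(215,252,182,245),mallet=(235,300,330,370),jar=(122,160,142,175),bowl=(85,120,195,240)).items():
    print(nm,cv2.phaseCorrelate(f(a)[r0:r1,c0:c1],f(sc)[r0:r1,c0:c1]))
```

```text
[ 0.5061 -0.1036  0.2656] [ 0.9095 -0.9291  1.1456] tip pred (np.float64(255.60978262931692), np.float64(125.62471597299444)) grip pred (np.float64(254.46537397613747), np.float64(177.80160606500354)) L grip (np.float64(100.09758567554059), np.float64(215.51232929389255))
[278  49   5  25 105] [279.6571  60.6286]
[ 89  61  13  69 683] [94.7218 94.4993]
[246 160  19  58 575] [255.0261 179.7339]
[ 93 162  32  62 835] [110.1078 203.0515]
[ 397  179   95   85 5239] [436.2294 219.7169]
[   34   239   478   145 32326] [263.8379 336.6795]
255 [(90, 193), (94, 161), (98, 186), (102, 235), (106, 235), (110, 189), (114, 209), (118, 234), (122, 234), (126, 223), (130, 173), (134, 174), (138, 173), (142, 172), (146, 171), (150, 169), (154, 170), (158, 168), (162, 135), (166, 61), (170, 66), (174, 68), (178, 65), (182, 64), (186, 61), (190, 59), (194, 62), (198, 60), (202, 61), (206, 61), (210, 59), (214, 61), (218, 84), (222, 133), (226, 152)]
panel since down ((0.1035717712014339, 0.0919983930334709), 0.5084571263194084)
offcut ((0.35665192244914756, 0.5986692765000452), 0.6250219581745289)
rasp ((-0.006635819595324222, -0.07443339100876756), 0.9910643322393298)
mallet ((0.031850912922205765, -0.025982543026692895), 1.0104046967294482)
jar ((0.05490417947962811, -0.005677628856368244), 0.9965069697962867)
bowl ((0.47011310527686945, -0.0035003091738481373), 0.98171241077376)
```

Run:
```python
from h import *
from workcell import finish_job
si=imaging.read_camera("side");a=cv2.imread("pics/side0.png")
for i in(a,si):
    m=((i[...,2]>170)&(i[...,2].astype(int)-i[...,0]>15)).astype(np.uint8);q=np.zeros_like(m);q[203:225,303:330]=m[203:225,303:330];M=cv2.moments(q,True);print("offcut",M["m00"],M["m10"]/max(M["m00"],1),M["m01"]/max(M["m00"],1))
f=lambda i:np.float32(cv2.cvtColor(i,6))
print("bowl",cv2.phaseCorrelate(f(a)[115:155,305:355],f(si)[115:155,305:355]))
print(monitor.read_state()["wrist_force"]);print(finish_job())
```

```text
offcut 262.0 316.0419847328244 213.34732824427482
offcut 268.0 315.99626865671644 213.3955223880597
bowl ((-0.0775859492763935, -0.187040888444038), 0.6444590973854065)
[-0.571   0.6213 -1.1811]
the job is handed in; nothing more can be done
None
```

The job is done and handed in at about 30 s of the 72 s allowed. The steps went in the order asked:

- **Float:** lowered to contact and released. The picture showed it flat on its sole in the tray.
- **Left slide:** drawn back about 41 mm until it resisted with about 41 N. The bolt tip lay at the expected fully-back position, and the slide stayed there after release.
- **Panel:** turned over by its tab and lowered under grip until I felt contact. It settled about another 0.5 px (a millimetre or so) on release. Its outer edge then matched the flat position within about 0.5 px.
- **Right slide:** pushed 48 mm until it resisted with about 25 N, at the expected home position. The last wrist picture puts its bolt tip over the panel frame.

**Checks that disagreed:**
- While lowering, the tool height and the pictures disagreed by a few degrees on how far the panel was down. I kept lowering until the force rose.
- In the last check, the offcut (about 0.6 px) and the bowl (0.5 px) first seemed to have shifted in the scene view. A second check in the side view showed the offcut unmoved within 0.1 px and the bowl within 0.2 px.

The rasp, mallet and jar had not moved. The arm ended clear of everything, with about 1 N on the wrist.

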